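# Hold a medicine pack in the pack reader

### The arm

A 6-joint arm with a two-finger parallel gripper is mounted at the origin on a cart in front of the work surface, level with it; the furniture and walls round the work are solid. World frame = base frame: x ahead of the robot, y to its left, z up, the work surface at z = 0. Lengths are in mm, angles in rad, forces in N, time in s.
With the tool pointing down it reaches from about 275 to 1000 mm from the base axis. Payload 8.4 kg.
Tool frame: the origin (TCP) lies between the finger pads; the fingertips stand 22 mm ahead of it and the grasp point (between the pads) lies 3 mm ahead of it (r.nose_length is the z of the fingertips in the tool frame, in mm); z points along the fingers, y is the line along which they close (so a half turn about z gives the same grasp; the last joint's range is limited). The gripper opens to 85 mm and grips with 20 to 120 N. Pads are 22 mm wide; open, the fingers measure 114 mm over their backs; the gripper's body (76 mm by 85 mm) begins 54 mm behind the grasp point. The pads swing forward as they close: fully open they stand 13 mm farther back than shut.
Start: joints at [-1.344, 0.353, 1.633, -0, 1.155, -0.002], TCP at [141.754, -608.715, 253.281] pointing down, gripper open.
Joint ranges: [-2.63, 2.63], [-0.92, 2.1], [0.06, 2.66], [-1.3, 4.44], [0, 2.69], [-3.02, 3.02]. Speed limits (rad/s): [2.22, 2.22, 2.79, 3.14, 3.14, 3.14].

### API

Orientations are given as [roll, pitch, yaw] about the fixed x, y, z axes, in that order (R = Rz(yaw) Ry(pitch) Rx(roll)).
In Python, from rig import r gives the robot as it stands.
- The arm moves only by the shell command python3 steer.py [FORCE], which reads ROWS from standard input. ROWS is a JSON list of rows, 1 to 5 of them, each of 7 numbers: a rotation vector rx, ry, rz in rad, then dx, dy, dz in mm, then the opening from 0.0 (shut) to 1.0 (fully open); each row shifts and turns the commanded pose from where the row before left it, along the tool's axes as they then stand; what a row does not reach is not made up. A row lasts 1/12 s, in which the tool goes at most 41.7 mm and 0.125 rad, less where a joint would pass 70% of its speed; a pose out of reach is approached as far as the arm can. The fingers move at their own pace and stop on an object; FORCE is the grip in N (left out, the last holds). Time passes only in rows, so rows that do not move let the fingers close. It prints the time, the measured TCP pose, the force, the opening and the grip force at its end. Input that does not fit is refused with a message, and nothing moves.
- r.sense(): the state, without advancing time (a new reading comes with each control period).
- r.grab_frame(name): name is "scene" or "top"; returns the picture (480x640x3 uint8, red, green, blue); there is no depth.
- r.camera_params(name): a dict with "fx", "fy", "cx", "cy" (pixels), "dist_coeffs" ([k1, k2, p1, p2, k3] as OpenCV has them; the pictures are not rectified), "rvec" (rotation vector, rad) and "tvec" (3), from world to camera coordinates, as OpenCV has them. Camera axes: x right, y down, z forward; pixel columns grow to the right and rows downward; lengths in mm; the calibration is good to about 2 mm. A picture is of the moment at which its call begins. camera_params takes no time and is no camera call.
- r.sign_off(): hands the job in; it is judged then, once.
The state is a dict: "clock": time; "qpos": joint angles; "qvel": joint speeds; "joint_efforts": joint torques, N m; "eef_pos": TCP position; "tcp_rot": TCP orientation; "contact_force": force on the tool from outside, world axes, zero at the start; "wrist_torque": the same for the moment, N m; "opening": opening from 0.0 (shut) to 1.0 (fully open); "grasp_force": force on a finger pad.
Only numpy, scipy, OpenCV 4.12 (cv2) and the standard library are available. Lean on these libraries where they do the work, as an engineer would, in place of code of your own. Each camera call takes 0.05 s, during which the arm holds its last target. There are 200 camera calls.

### The job

Switch the pack reader on by flipping the toggle on its top from the near side over to the far side. Then take the thin flat carton that stands on its end, lower it upright through the slot in the reader's top until about half its height is inside, and finish while still holding it there: do not let go, the slot would swallow it. Do not shove or topple the tall carton and the vial beside it, and do not tip the pack over.

Things in the scene. Friction and masses are not known exactly. Their poses are not given: they have to be found in the camera images.
- reader: fixed pack reader, a white box with a grey top plate, 160 (x) x 200 (y) x 100 mm high, top plate 6 mm thick, hollow inside (inner floor 9 mm above the worktop). Origin: centre of its underside on the worktop. Its x points to its far side, away from the robot (turned at most 0.3 rad), y to its left, z up. The toggle is on its left half, the slot in its right half
- slot_mouth (a point): centre of the slot at the upper face of the top plate, 100 mm above the worktop, 42 mm right of the reader's centre. The slot goes straight down, 55 mm along the reader's x and 26 mm along its y: 2 mm clearance all round for the pack; its upper edge has a 1.5 mm chamfer. Its axes are the reader's
- toggle (a joint): angle of the reader's toggle, rad: 0 = off, leaning 0.45 rad to the reader's near side (-x); 0.9 = on, leaning 0.45 rad to the far side (+x). It falls over to the nearer end stop once past upright (0.45) and stays there; less than 1 N at the tip moves it
- toggle_hinge (a point): middle of the toggle's hinge, 62 mm left of the reader's centre and 106 mm above the worktop; the hinge runs along the reader's y. The lever is 62 mm long from here: an 8 mm steel rod with a black grip, 17 mm thick, on its last 28 mm. A black base plate 46 x 30 mm rises 8 mm above the top plate round it
- toggle_tip (a point): end of the toggle's grip, on its axis, 61 mm from the hinge
- pack: the medicine pack: a thin flat white and blue carton, standing on its narrow end, 51 (own x) x 22 (own y) x 86 mm high (z), about 70 g. Origin: centre of its underside. To be gripped across its 22 mm thickness near the top
- tall_carton: bystander: loose upright white carton with blue stripes, 52 x 63 x 106 mm, origin at the centre of its underside
- bottle: bystander: loose glass vial, 50 mm across, 112 mm high, origin at the centre of its underside

How it is judged:
By the outcome, as a careful person would: the job done as asked, in the order asked, and still so for the second after the job is handed in, while the arm keeps its last pose, push and grip.
It also fails if it takes over 61 s, if anything falls off the work surface, if the arm or the gripper's body presses on something with over 40 N, if the wrist force passes 120 N, or if a joint passes its speed limit or range.

## Working session

There is one attempt and no reset: what is moved stays moved. The work goes in short steps, Python scripts to look and compute and a shell command to move; the robot and the scene stay as the last step left them, time stands still between calls to the robot, and variables do not carry over. Pictures are saved under pics/ and viewed, at most 10 in all, crops included, and the job is handed in when it is done.

```bash
ls; mkdir -p pics
python3 - <<'E'
from rig import r
import cv2
for n in("scene","top"):
    im=r.grab_frame(n); cv2.imwrite(f"pics/{n}0.png",im[:,:,::-1]); print(n,r.camera_params(n))
print(r.sense())
E
```

```text
pics
rig.py
steer.py
scene {'fx': 528.2936857402669, 'fy': 528.2936857402669, 'cx': 325.9672055493825, 'cy': 245.39150298034147, 'dist_coeffs': array([-0.03732825,  0.        ,  0.        ,  0.        ,  0.        ]), 'rvec': array([ 0.75835421, -2.56422536,  1.13842019]), 'tvec': array([419.39040146, 282.59540737, 955.88114651])}
top {'fx': 530.1206312275992, 'fy': 530.1206312275992, 'cx': 327.8547310278945, 'cy': 244.8576478972022, 'dist_coeffs': array([-0.079255,  0.      ,  0.      ,  0.      ,  0.      ]), 'rvec': array([ 2.10539702, -2.14177611,  0.17229585]), 'tvec': array([  -3.15065777,  498.29124275, 1238.07265172])}
{'clock': 0.1, 'qpos': array([-1.34438040e+00,  3.53566992e-01,  1.63404533e+00, -2.56358676e-05,
        1.15518416e+00, -2.37704414e-03]), 'qvel': array([ 8.47088411e-04, -1.39821886e-03, -1.55758607e-03,  3.18940082e-03,
       -7.61085678e-06,  3.55428807e-04]), 'joint_efforts': array([-6.59153739e-04, -6.06356764e+01, -3.42819750e+01, -9.18117507e-06,
        3.89016917e-03, -9.49316785e-06]), 'eef_pos': array([ 141.67127529, -608.33515388,  252.65033803]), 'tcp_rot': array([-3.14038877e+00,  2.05793750e-05,  2.28803347e-01]), 'contact_force': array([ 0.50642319,  0.097279  , -0.38587287]), 'wrist_torque': array([ 0.05444062,  0.01655377, -0.01369631]), 'grasp_force': 0.0, 'opening': 0.9957348396725881}
```

View pics/scene0.png

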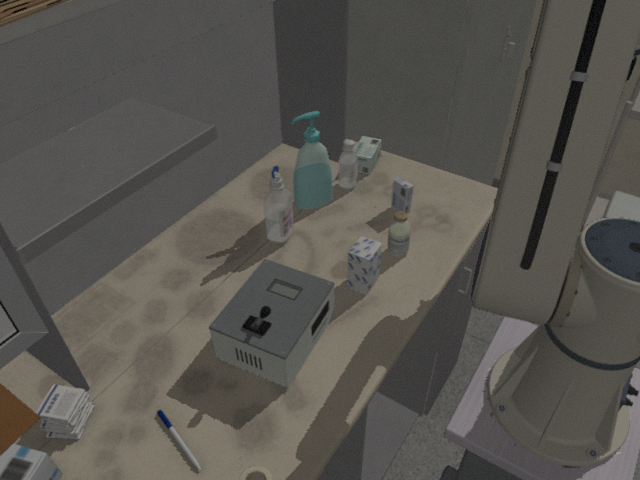

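View pics/top0.png

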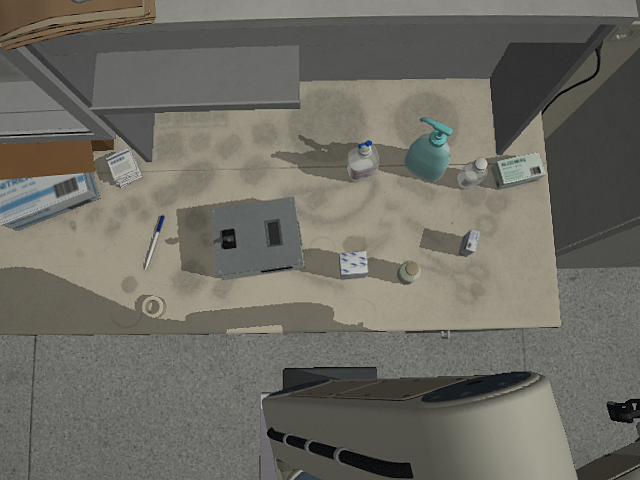

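The scene view shows the reader at about (272,320), with its slot at (285,290) and toggle at (262,315). The tall carton is at (363,263), the vial at (398,235) and the pack at (402,195). In the top view the slot is at (275,233), the toggle at (228,239) and the pack at (471,242). I'll zoom in on these.

Run:
```python
import cv2,numpy as np
t=cv2.imread("pics/top0.png");s=cv2.imread("pics/scene0.png")
def c(im,x,y,w,h,k):
    return cv2.resize(im[y:y+h,x:x+w],(w*k,h*k),interpolation=cv2.INTER_CUBIC)
a=c(t,205,190,100,100,4); b=c(t,450,220,40,40,8)[:, :320]; d=c(s,380,170,40,50,8)
out=np.zeros((600,800,3),np.uint8)
out[:400,:400]=a; out[:320,400:720]=b
out[400:,:]=0
cv2.imwrite("pics/z1.png",out)
o=np.zeros((560,800,3),np.uint8); o[:560,:480]=c(s,205,250,140,140,4)[:, :480] ; o[:400,480:]=d[:400]
cv2.imwrite("pics/z2.png",o)
```

```text
(no output)
```

View pics/z1.png

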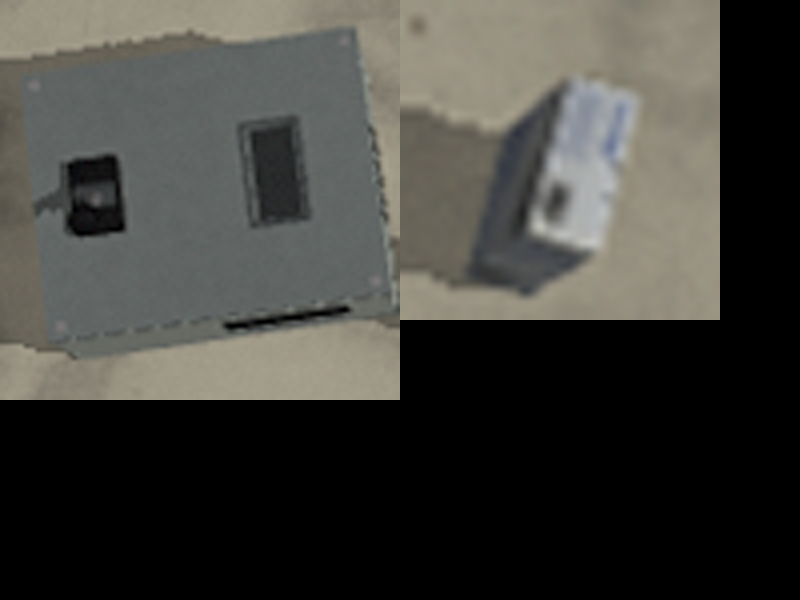

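View pics/z2.png

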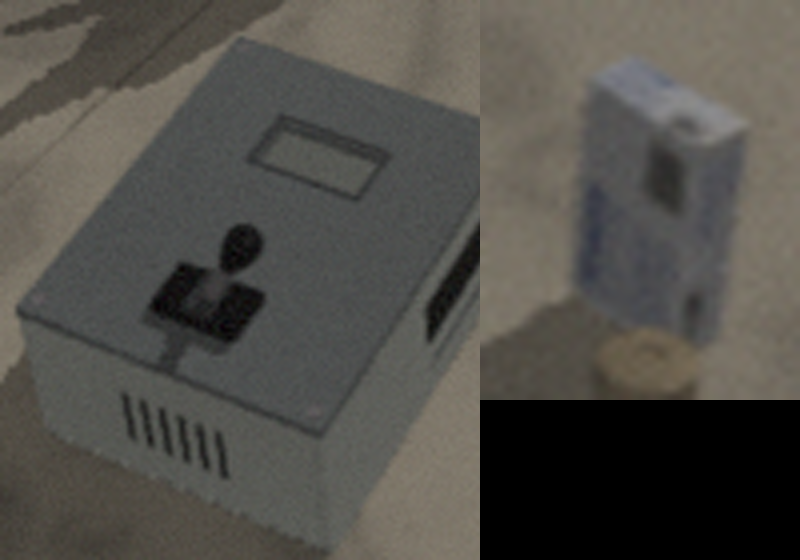

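The top crop shows the plate corners, the slot and the screws clearly, and the pack top at about (471,240). In the scene crop the slot is at about (284,289) and the pack top at about (403,183). Next I cast rays onto z=100 and z=86.

```bash
cat > h.py <<'E'
import cv2,numpy as np
from rig import r
def ray(n,px):
    p=r.camera_params(n);K=np.array([[p['fx'],0,p['cx']],[0,p['fy'],p['cy']],[0,0,1]])
    R=cv2.Rodrigues(p['rvec'])[0]
    u=cv2.undistortPoints(np.array(px,float).reshape(-1,1,2),K,p['dist_coeffs']).reshape(-1,2)
    return -R.T@p['tvec'],np.c_[u,np.ones(len(u))]@R
def cast(n,px,z):
    C,d=ray(n,px); return (C+d*((z-C[2])/d[:,2])[:,None])[:,:2]
def proj(n,X):
    p=r.camera_params(n);K=np.array([[p['fx'],0,p['cx']],[0,p['fy'],p['cy']],[0,0,1]])
    return cv2.projectPoints(np.array(X,float).reshape(-1,1,3),p['rvec'],p['tvec'],K,p['dist_coeffs'])[0].reshape(-1,2)
def un(a,ox,oy,k): return (np.array(a,float)+.5)/k-.5+[ox,oy]
E
python3 - <<'E'
from h import *
np.set_printoptions(precision=1,suppress=True)
def rep(t,P): 
    print(t,P.tolist(),'mean',P.mean(0),'edges',np.linalg.norm(np.roll(P,-1,0)-P,axis=1),'ang',[round(float(np.arctan2(*(b-a)[::-1])),3) for a,b in zip(P,np.roll(P,-1,0))])
T=lambda a:un(a,205,190,4); S=T
S=lambda a:un(a,205,250,4)
rep('plateT',cast('top',T([(22,78),(355,28),(390,290),(50,340)]),100))
rep('screwT',cast('top',T([(34,86),(346,40),(376,281),(61,328)]),100))
rep('slotT',cast('top',T([(238,122),(297,115),(311,218),(252,227)]),100))
rep('plateS',cast('scene',S([(240,38),(18,312),(322,435)]),100))
rep('slotS',cast('scene',S([(280,115),(390,155),(358,200),(247,160)]),100))
rep('packT',cast('top',un([(170,77),(240,92),(200,250),(130,232)],450,220,8),86))
rep('packS',cast('scene',un([(150,57),(270,125),(225,152),(110,85)],380,170,8),86))
rep('tallT',cast('top',[(341,252),(366,250),(368,276),(343,278)],106))
rep('vialT',cast('top',[(409,271)],112))
rep('grip end T',cast('top',T([(97,200)]),161)); rep('grip S',cast('scene',S([(243,240)]),150))
E
```

```text
plateT [[578.8042158944586, 263.6689127831725], [604.9118956821433, 66.92670208668358], [448.97164471225386, 47.42853375908539], [423.2853706002297, 243.74405756876558]] mean [514.  155.4] edges [198.5 157.2 198.  156.8] ang [-1.439, -3.017, 1.701, 0.127]
screwT [[573.8019481357792, 256.40414107229657], [597.7345237748605, 72.2495635246176], [454.34320202532206, 55.45170680961511], [430.14354913651874, 237.47489654864364]] mean [514.  155.4] edges [185.7 144.4 183.6 144.9] ang [-1.442, -3.025, 1.703, 0.131]
slotT [[549.6246125240953, 135.61860555358493], [553.1224032245246, 101.05587591709178], [491.85751654742523, 92.89040812109303], [487.1984884322032, 127.13420335226775]] mean [520.5 114.2] edges [34.7 61.8 34.6 63. ] ang [-1.47, -3.009, 1.706, 0.135]
plateS [[605.3712005336512, 70.45481524910463], [578.7061991779949, 268.41121237820636], [422.6253914144361, 247.58351247616037]] mean [535.6 195.5] edges [199.7 157.5 254.5] ang [1.705, -3.009, -0.77]
slotS [[554.2973472774088, 103.6404361533763], [492.70044425775905, 96.28791211082785], [488.6601428738719, 128.71190873608293], [549
[... 456 characters left out ...]
091], [475.2762839594907, -330.38244749920784], [521.573464985282, -342.9234756085548]] mean [ 496.2 -346.9] edges [49.8 21.1 48.  20.8] ang [2.884, 1.313, -0.265, -1.74]
tallT [[469.9472051477814, -42.30529058699243], [473.54086606140913, -99.71394879117744], [413.53396312964946, -102.58398471204981], [409.98870788510663, -45.65282428138829]] mean [441.8 -72.6] edges [57.5 60.1 57.  60.1] ang [-1.508, -3.094, 1.633, 0.056]
vialT [[422.4992552827508, -195.48315188886238]] mean [ 422.5 -195.5] edges [0.] ang [0.0]
grip end T [[493.15877041033957, 205.3979914162501]] mean [493.2 205.4] edges [0.] ang [0.0]
grip S [[489.0635375565853, 210.71978642103852]] mean [489.1 210.7] edges [0.] ang [0.0]
```

```bash
cat >> h.py <<'E'
from scipy.spatial.transform import Rotation as Ro
def plan(x,y,z,yaw):
    s=r.sense(); A=Ro.from_euler('xyz',s['tcp_rot']); B=Ro.from_euler('xyz',[np.pi,0,yaw])
    print('pos',s['eef_pos'].round(1),'rot',s['tcp_rot'].round(4),'F',s['contact_force'].round(1),'q6',s['qpos'][5].round(2),'op',s['opening'].round(3))
    print('rotvec first',(A.inv()*B).as_rotvec().round(4),'then shift',B.inv().apply(np.array([x,y,z])-s['eef_pos']).round(1))
E
python3 -c "
from h import *
plan(431.6,208.8,253,.13)"
echo '[[0, 0, 0.1, 0, 0, 0, 0], [0, 0, 0, 0, 0, 0, 0]]' | python3 steer.py; python3 -c "
from h import *
plan(431.6,208.8,253,.13)"
```

```text
clock: 0.27
eef_pos: [141.7, -608.4, 252.8]
tcp_rot: [-3.141, 0.0, 0.124]
contact_force: [-0.1, -0.1, -0.8]
opening: 0.747
grasp_force: 0.0Traceback (most recent call last):
  File "<string>", line 3, in <module>
    plan(431.6,208.8,253,.13)
    ~~~~^^^^^^^^^^^^^^^^^^^^^
  File "h.py", line 17, in plan
    print('pos',s['eef_pos'].round(1),'rot',s['tcp_rot'].round(4),'F',s['contact_force'].round(1),'q6',s['qpos'][5].round(2),'op',s['opening'].round(3))
                                                                                                                                  ^^^^^^^^^^^^^^^^^^
AttributeError: 'float' object has no attribute 'round'
Traceback (most recent call last):
  File "h.py", line 17, in plan
    print('pos',s['eef_pos'].round(1),'rot',s['tcp_rot'].round(4),'F',s['contact_force'].round(1),'q6',s['qpos'][5].round(2),'op',s['opening'].round(3))
                                                                                                                                  ^^^^^^^^^^^^^^^^^^
AttributeError: 'float' object has no attribute 'round'
```

```bash
sed -i "s/s\['opening'\].round(3)/round(float(s['opening']),3)/" h.py
echo '[[0, 0, 0, 16, -31, 0, 0], [0, 0, 0, 16, -31, 0, 0], [0, 0, 0, 16, -31, 0, 0], [0, 0, 0, 16, -31, 0, 0], [0, 0, 0, 16, -31, 0, 0]]' | python3 steer.py >/dev/null
echo '[[0, 0, 0, 16, -31, 0, 0], [0, 0, 0, 16, -31, 0, 0], [0, 0, 0, 16, -31, 0, 0], [0, 0, 0, 16, -31, 0, 0], [0, 0, 0, 16, -31, 0, 0]]' | python3 steer.py
echo '[[0, 0, 0, 16, -31, 0, 0], [0, 0, 0, 16, -31, 0, 0], [0, 0, 0, 16, -31, 0, 0], [0, 0, 0, 16, -31, 0, 0], [0, 0, 0, 16, -31, 0, 0]]' | python3 steer.py >/dev/null
echo '[[0, 0, 0, 16, -31, 0, 0], [0, 0, 0, 16, -31, 0, 0], [0, 0, 0, 16, -31, 0, 0], [0, 0, 0, 16, -31, 0, 0], [0, 0, 0, 0, 0, 0, 0]]' | python3 steer.py
python3 -c "
from h import *
plan(431.6,208.8,253,.13)"
```

```text
clock: 1.1
eef_pos: [260.6, -279.1, 253.2]
tcp_rot: [3.142, -0.0, 0.131]
contact_force: [1.1, -0.2, 0.6]
opening: 0.001
grasp_force: 0.0
clock: 1.93
eef_pos: [369.3, 19.1, 253.6]
tcp_rot: [-3.14, -0.002, 0.136]
contact_force: [0.1, -1.0, 0.4]
opening: -0.0
grasp_force: 0.0
pos [369.3  19.1 253.6] rot [-3.140e+00 -2.000e-03  1.359e-01] F [ 0.1 -1.   0.4] q6 1.48 op -0.0
rotvec first [-0.0016 -0.002   0.0059] then shift [  86.4 -180.     0.6]
```

```bash
echo '[[0, 0, 0, 17, -36, 0, 0], [0, 0, 0, 17, -36, 0, 0], [0, 0, 0, 17, -36, 0, 0], [0, 0, 0, 17, -36, 0, 0], [0, 0, 0, 17, -36, 0, 0]]' | python3 steer.py >/dev/null
echo '[[0, 0, 0, 0, 0, 0, 0], [0, 0, 0.005, 0, 0, 0, 0]]' | python3 steer.py
python3 -c "
from h import *
plan(431.6,208.8,160,.13)"
```

```text
clock: 2.52
eef_pos: [428.9, 205.3, 252.9]
tcp_rot: [3.141, 0.001, 0.129]
contact_force: [-0.0, -0.7, 0.2]
opening: 0.001
grasp_force: 0.0
pos [428.9 205.3 252.9] rot [3.1414e+00 6.0000e-04 1.2900e-01] F [-0.  -0.7  0.2] q6 1.89 op 0.001
rotvec first [ 0.0002  0.0006 -0.001 ] then shift [ 3.1 -3.1 92.9]
```

```bash
echo '[[0, 0, 0, 0, -3, 31, 0], [0, 0, 0, 0, 0, 31, 0], [0, 0, 0, 0, 0, 31, 0], [0, 0, 0, 0, 0, 0, 0], [0, 0, 0, 0, 0, 0, 0]]' | python3 steer.py
python3 - <<'E'
from h import *
o=[]
for n,x,y in (("scene",190,190),("top",180,170)):
    im=r.grab_frame(n)[:,:,::-1]; o.append(cv2.resize(im[y:y+130,x:x+100],(400,520),interpolation=cv2.INTER_CUBIC))
cv2.imwrite("pics/z3.png",np.hstack(o))
E
```

```text
clock: 2.93
eef_pos: [427.2, 205.4, 159.6]
tcp_rot: [3.14, 0.004, 0.124]
contact_force: [0.5, 0.0, 0.2]
opening: -0.005
grasp_force: 0.0
```

View pics/z3.png

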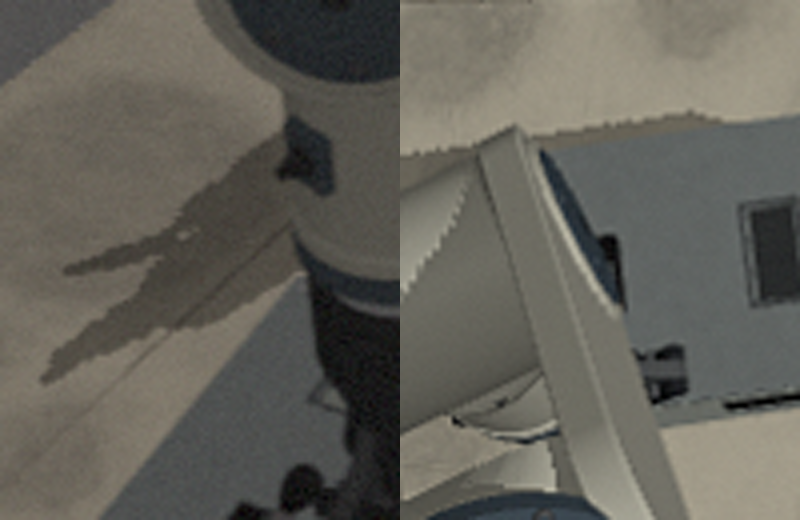

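The arm hides the fingers: in both views only its links show near the toggle. The measured pose puts the shut fingers on the near side of the grip, so I'll push along the reader's x.

```bash
echo '[[0, 0, 0, 8, -3, 0, 0], [0, 0, 0, 8, 0, 0, 0], [0, 0, 0, 8, 0, 0, 0], [0, 0, 0, 8, 0, 0, 0], [0, 0, 0, 8, 0, 0, 0]]' | python3 steer.py
echo '[[0, 0, 0, 8, 0, 0, 0], [0, 0, 0, 8, 0, 0, 0], [0, 0, 0, 8, 0, 0, 0], [0, 0, 0, 8, 0, 0, 0], [0, 0, 0, 0, 0, 0, 0]]' | python3 steer.py
python3 -c "
from h import *
plan(501,217.9,160,.13)"
```

```text
clock: 3.45
eef_pos: [469.0, 215.0, 160.8]
tcp_rot: [-3.141, -0.001, 0.124]
contact_force: [-1.5, 0.1, 1.6]
opening: 0.005
grasp_force: 0.5
clock: 3.87
eef_pos: [501.3, 219.0, 160.3]
tcp_rot: [-3.141, -0.001, 0.124]
contact_force: [-0.1, 0.4, -0.1]
opening: 0.002
grasp_force: 0.0
pos [501.3 219.  160.3] rot [-3.1413e+00 -1.3000e-03  1.2350e-01] F [-0.1  0.4 -0.1] q6 1.86 op 0.002
rotvec first [-0.0003 -0.0013 -0.0065] then shift [-0.4  1.1  0.3]
```

A contact force built up and then vanished, as it should when the toggle falls over. I'll retreat, check it, and move on to the pack.

```bash
echo '[[0, 0, 0, -15, 0, 0, 0], [0, 0, 0, -25, 0, 0, 0], [0, 0, 0, -25, 0, -30, 0], [0, 0, 0, 0, 0, -35, 0], [0, 0, 0, 0, 0, -35, 0.5]]' | python3 steer.py >/dev/null
echo '[[0, 0, 0.08, 0, 35, 0, 0.7], [0, 0, 0.08, 0, 35, 0, 0.7], [0, 0, 0.08, 0, 35, 0, 0.7], [0, 0, 0.08, 0, 35, 0, 0.7], [0, 0, 0.08, 0, 35, 0, 0.7]]' | python3 steer.py
python3 -c "
from h import *
plan(496.3,-349.5,253,-.29)"
```

```text
clock: 4.7
eef_pos: [428.5, 35.5, 260.5]
tcp_rot: [-3.141, -0.001, -0.28]
contact_force: [0.9, 0.1, 0.3]
opening: 0.701
grasp_force: 0.0
pos [428.5  35.5 260.5] rot [-3.1414e+00 -7.0000e-04 -2.7960e-01] F [0.9 0.1 0.3] q6 1.93 op 0.701
rotvec first [-0.0002 -0.0007  0.0104] then shift [175.1 349.6   7.5]
```

```bash
echo '[[0, 0, 0, 16, 32, 0, 0.7], [0, 0, 0, 16, 32, 0, 0.7], [0, 0, 0, 16, 32, 0, 0.7], [0, 0, 0, 16, 32, 0, 0.7], [0, 0, 0, 16, 32, 0, 0.7]]' | python3 steer.py >/dev/null
echo '[[0, 0, 0, 16, 32, 0, 0.7], [0, 0, 0, 16, 32, 0, 0.7], [0, 0, 0, 16, 32, 0, 0.7], [0, 0, 0, 16, 32, 0, 0.7], [0, 0, 0, 16, 32, 0, 0.7]]' | python3 steer.py
echo '[[0, 0, 0, 0, 0, 0, 0.7], [0, 0, 0, 0, 0, 0, 0.7]]' | python3 steer.py
python3 - <<'E'
from h import *
plan(496.3,-349.5,253,-.29)
o=[]
for n,x,y in (("scene",180,230),("top",170,160)):
    im=r.grab_frame(n)[:,:,::-1]; cv2.imwrite(f"pics/{n}4.png",im)
    o.append(cv2.resize(im[y:y+150,x:x+100],(400,600),interpolation=cv2.INTER_CUBIC) if n=="scene" else cv2.resize(im[180:330,400:500],(400,600),interpolation=cv2.INTER_CUBIC))
cv2.imwrite("pics/z4.png",np.hstack(o))
E
```

```text
clock: 5.53
eef_pos: [495.1, -316.4, 260.2]
tcp_rot: [-3.141, 0.0, -0.276]
contact_force: [0.3, 0.5, -0.3]
opening: 0.702
grasp_force: 0.0
clock: 5.7
eef_pos: [495.1, -316.0, 259.7]
tcp_rot: [-3.141, 0.001, -0.279]
contact_force: [0.9, 0.8, 1.0]
opening: 0.7
grasp_force: 0.0
pos [ 495.1 -316.   259.7] rot [-3.1414e+00  7.0000e-04 -2.7860e-01] F [0.9 0.8 1. ] q6 1.28 op 0.7
rotvec first [-0.0002  0.0007  0.0114] then shift [10.7 31.7  6.7]
```

View pics/z4.png

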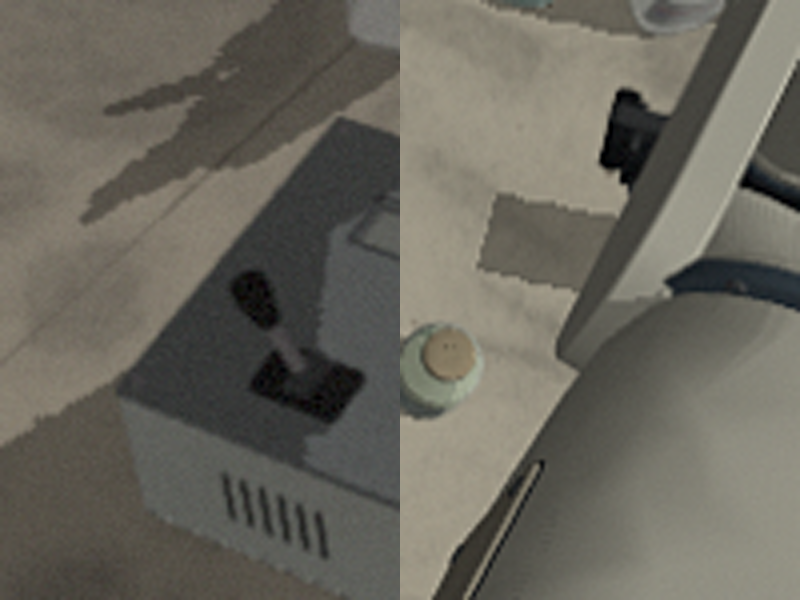

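In the left crop the toggle now leans to the far side, with its grip at about (244,304), so it is on. In the right crop the arm hides the pack. Next I descend onto the pack.

```bash
echo '[[0, 0, 0.011, 11, 32, 0, 0.7], [0, 0, 0, 0, 0, 0, 0.7], [0, 0, 0, 0, 0, 35, 0.7], [0, 0, 0, 0, 0, 35, 0.7], [0, 0, 0, 0, 0, 35, 0.7]]' | python3 steer.py
python3 -c "
from h import *
plan(496.3,-349.5,75,-.29)"
```

```text
clock: 6.22
eef_pos: [497.5, -347.2, 155.0]
tcp_rot: [3.141, -0.002, -0.286]
contact_force: [0.7, -0.4, -0.5]
opening: 0.697
grasp_force: 0.0
pos [ 497.5 -347.2  155. ] rot [ 3.1412e+00 -1.7000e-03 -2.8620e-01] F [ 0.7 -0.4 -0.5] q6 1.24 op 0.697
rotvec first [ 0.0004 -0.0017  0.0038] then shift [-0.5  2.5 80. ]
```

```bash
echo '[[0, 0, 0, 0, 2, 20, 0.7], [0, 0, 0, 0, 0, 20, 0.7], [0, 0, 0, 0, 0, 20, 0.7], [0, 0, 0, 0, 0, 20, 0.7], [0, 0, 0, 0, 0, 0, 0.7]]' | python3 steer.py
python3 - <<'E'
from h import *
plan(496.3,-349.5,75,-.29)
im=r.grab_frame("scene")[:,:,::-1]; cv2.imwrite("pics/z5.png",cv2.resize(im[130:240,350:470],(720,600)[::1],interpolation=cv2.INTER_CUBIC))
E
```

```text
clock: 6.63
eef_pos: [494.7, -347.5, 72.0]
tcp_rot: [-3.14, 0.006, -0.286]
contact_force: [-0.6, 0.5, 0.4]
opening: 0.7
grasp_force: 0.0
pos [ 494.7 -347.5   72. ] rot [-3.1396  0.0056 -0.2859] F [-0.6  0.5  0.4] q6 1.24 op 0.7
rotvec first [-0.002   0.0056  0.0041] then shift [ 2.1  1.5 -3. ]
```

View pics/z5.png

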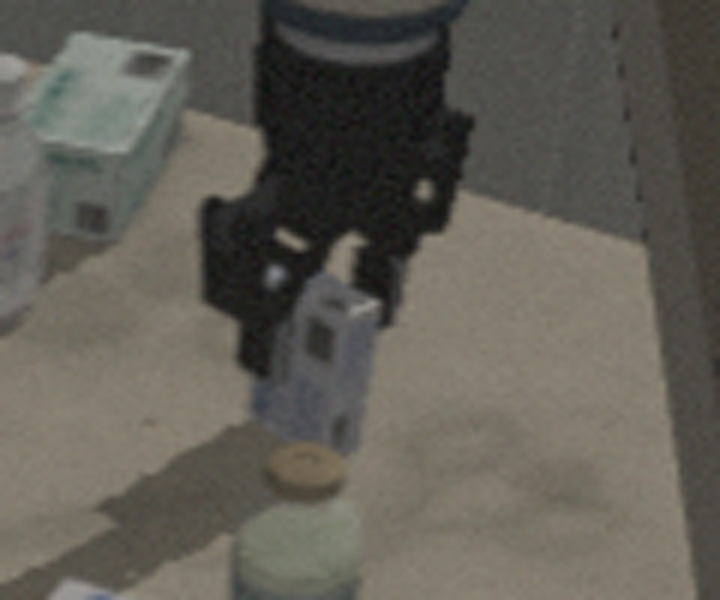

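The fingers straddle the pack, whose top is at about (406,180) with one finger on each side. Now I close.

```bash
echo '[[0, 0, 0, 2, 1, -3, 0.45], [0, 0, 0, 0, 0, 0, 0.35], [0, 0, 0, 0, 0, 0, 0.3], [0, 0, 0, 0, 0, 0, 0.28], [0, 0, 0, 0, 0, 0, 0.26]]' | python3 steer.py 30
echo '[[0, 0, 0, 0, 0, 0, 0.2], [0, 0, 0, 0, 0, 0, 0.1], [0, 0, 0, 0, 0, 0, 0], [0, 0, 0, 0, 0, 0, 0], [0, 0, 0, 0, 0, 0, 0]]' | python3 steer.py 30
python3 -c "
from h import *
plan(496.3,-349.5,75,-.29)"
```

```text
clock: 7.1
eef_pos: [498.9, -352.2, 79.6]
tcp_rot: [3.141, -0.002, -0.287]
contact_force: [-1.6, 1.2, 6.7]
opening: 0.261
grasp_force: 7.5
clock: 7.52
eef_pos: [498.9, -352.2, 79.6]
tcp_rot: [3.141, -0.002, -0.287]
contact_force: [-0.1, 1.2, 8.0]
opening: 0.256
grasp_force: 29.1
pos [ 498.9 -352.2   79.6] rot [ 3.1412e+00 -1.8000e-03 -2.8750e-01] F [-0.1  1.2  8. ] q6 1.24 op 0.256
rotvec first [ 0.0004 -0.0018  0.0025] then shift [-3.2 -1.8  4.6]
```

```bash
echo '[[0, 0, 0, 0, 0, -5, 0], [0, 0, 0, 0, 0, -25, 0], [0, 0, 0, 0, 0, -40, 0], [0, 0, 0, 0, 0, -40, 0], [0, 0, 0, 0, 0, -40, 0]]' | python3 steer.py 30
echo '[[0, 0, -0.083, 0, 0, -15, 0], [0, 0, -0.083, 0, 0, -10, 0], [0, 0, -0.083, 0, 0, 0, 0], [0, 0, -0.083, 0, 0, 0, 0], [0, 0, -0.083, 0, 0, 0, 0]]' | python3 steer.py
python3 -c "
from h import *
plan(520.8,115.5,250,.13)"
```

```text
clock: 7.93
eef_pos: [497.7, -351.5, 230.0]
tcp_rot: [-3.141, 0.001, -0.287]
contact_force: [0.5, -0.5, -1.1]
opening: 0.252
grasp_force: 29.3
clock: 8.35
eef_pos: [498.1, -351.7, 254.0]
tcp_rot: [3.141, -0.0, 0.132]
contact_force: [-0.4, -0.2, -1.6]
opening: 0.257
grasp_force: 29.3
pos [ 498.1 -351.7  254. ] rot [ 3.1412e+00 -4.0000e-04  1.3180e-01] F [-0.4 -0.2 -1.6] q6 0.82 op 0.257
rotvec first [ 0.0004 -0.0004  0.0018] then shift [  83.1 -460.4    4. ]
```

```bash
echo '[[0, 0, 0, 2, -12, 0, 0], [0, 0, 0, 5, -27, 0, 0], [0, 0, 0, 6, -33, 0, 0], [0, 0, 0, 6, -33, 0, 0], [0, 0, 0, 6, -33, 0, 0]]' | python3 steer.py >/dev/null
echo '[[0, 0, 0, 6, -33, 0, 0], [0, 0, 0, 6, -33, 0, 0], [0, 0, 0, 6, -33, 0, 0], [0, 0, 0, 6, -33, 0, 0], [0, 0, 0, 6, -33, 0, 0]]' | python3 steer.py >/dev/null
echo '[[0, 0, 0, 6, -33, 0, 0], [0, 0, 0, 6, -33, 0, 0], [0, 0, 0, 6, -33, 0, 0], [0, 0, 0, 5, -28, 0, 0], [0, 0, 0, 3, -15, 0, 0]]' | python3 steer.py
echo '[[0, 0, 0, 0, 0, 0, 0], [0, 0, 0, 0, 0, 0, 0], [0, 0, 0, 0, 0, 0, 0]]' | python3 steer.py
python3 -c "
from h import *
plan(520.8,115.5,200,.13)"
```

```text
clock: 9.6
eef_pos: [521.0, 103.3, 253.5]
tcp_rot: [-3.141, -0.0, 0.126]
contact_force: [0.8, 0.5, -0.6]
opening: 0.252
grasp_force: 29.3
clock: 9.85
eef_pos: [521.3, 99.6, 253.3]
tcp_rot: [3.141, 0.0, 0.127]
contact_force: [-0.3, 0.0, 0.2]
opening: 0.256
grasp_force: 29.3
pos [521.3  99.6 253.3] rot [3.1413e+00 4.0000e-04 1.2680e-01] F [-0.3  0.   0.2] q6 1.63 op 0.256
rotvec first [ 0.0003  0.0004 -0.0032] then shift [  1.5 -15.8  53.3]
```

```bash
echo '[[0, 0, -0.003, 1.5, -15.5, 0, 0], [0, 0, 0, 0, 0, 25, 0], [0, 0, 0, 0, 0, 25, 0], [0, 0, 0, 0, 0, 10, 0], [0, 0, 0, 0, 0, 0, 0]]' | python3 steer.py >/dev/null
echo '[[0, 0, 0, 0, 0, 0, 0], [0, 0, 0, 0, 0, 0, 0]]' | python3 steer.py
python3 - <<'E'
from h import *
plan(520.8,115.5,192,.13)
a=r.grab_frame("scene")[:,:,::-1];cv2.imwrite("pics/s6.png",a)
b=r.grab_frame("top")[:,:,::-1];cv2.imwrite("pics/t6.png",b)
o=np.zeros((600,800,3),np.uint8)
o[:,:480]=cv2.resize(a[240:340,240:320],(480,600),interpolation=cv2.INTER_CUBIC)
o[:480,480:]=cv2.resize(b[190:290,230:310],(320,400+80),interpolation=cv2.INTER_CUBIC)
cv2.imwrite("pics/z6.png",o)
E
```

```text
clock: 10.43
eef_pos: [522.2, 115.1, 194.4]
tcp_rot: [-3.142, -0.001, 0.13]
contact_force: [-0.6, 0.1, -0.7]
opening: 0.254
grasp_force: 29.3
pos [522.2 115.1 194.4] rot [-3.1415e+00 -1.4000e-03  1.2980e-01] F [-0.6  0.1 -0.7] q6 1.66 op 0.254
rotvec first [-0.0001 -0.0014 -0.0002] then shift [-1.3 -0.6  2.4]
```

View pics/z6.png

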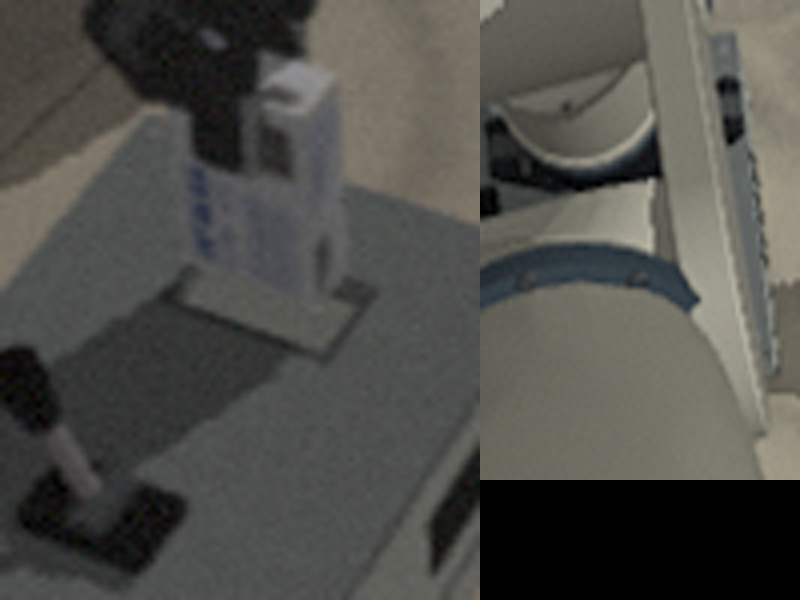

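The scene crop shows the pack above the slot, with its left-near bottom corner at about (292,290), and the toggle on. The arm hides the slot from the top camera. I'll average several frames, boost the contrast and compare the pack's bottom edge with the slot.

Run:
```python
from h import *
a=np.mean([r.grab_frame("scene")[:,:,::-1].astype(float) for _ in range(10)],0)
np.save("pics/a7.npy",a)
c=a[245:305,262:312]; c=np.clip((c-20)*255/(c.max()-20),0,255).astype(np.uint8)
cv2.imwrite("pics/z7.png",cv2.resize(c,(500,600),interpolation=cv2.INTER_CUBIC))
```

```text
(no output)
```

View pics/z7.png

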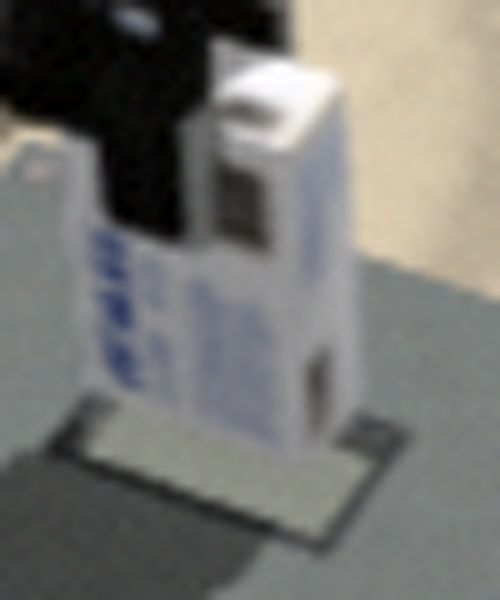

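The crop shows the pack's bottom corners at (88,385), (297,462) and (355,415), and the slot's rim corners at (45,447), (325,550) and (410,435).

Run:
```python
from h import *
np.set_printoptions(precision=1,suppress=True)
U=lambda a:un(a,262,245,10)
s=cast('scene',U([(45,447),(325,550),(410,435)]),100); sc=(s[0]+s[2])/2
ex=np.array([np.cos(.13),np.sin(.13)]);ey=np.array([-ex[1],ex[0]])
print('slot',s,sc,'edge yaw',np.arctan2(*(s[0]-s[1])[::-1]))
for zb in(113,115,117):
    b=cast('scene',U([(88,385),(297,462),(355,415)]),zb); t=cast('scene',U([(292,150),(347,90)]),zb+86)
    bc=(b[0]+b[2])/2; d=bc-sc
    print(zb,b.tolist(),'c',bc,'yaw',np.arctan2(*(b[0]-b[1])[::-1]).round(3),'len',np.linalg.norm(b[0]-b[1]),np.linalg.norm(b[2]-b[1]),'off in reader x,y',d@ex,d@ey,'top',t.tolist())
plan(520.8,115.5,192,.13)
```

```text
slot [[550.4 136.4]
 [488.9 128.6]
 [492.5  95.1]] [521.5 115.7] edge yaw 0.12504526520570056
113 [[545.1319164501051, 127.92351675363841], [499.1752916869213, 122.44347424780915], [497.02527175947955, 106.3630643359462]] c [521.1 117.1] yaw 0.119 len 46.282202038038065 16.22350666847142 off in reader x,y -0.19755477254386414 1.4346763188590061 top [[494.0698253455111, 123.94883796702607], [494.9435468760618, 105.72673424409629]]
115 [[543.8312496777353, 129.37229662912193], [497.99903329369147, 123.90708905099416], [495.8548336477798, 107.87021013696551]] c [519.8 118.6] yaw 0.119 len 46.156912294323156 16.17958829589753 off in reader x,y -1.231087046391288 3.060337731080508 top [[492.7542487698558, 125.60065686453072], [493.62529346865614, 107.43438043221727]]
117 [[542.5305829053656, 130.82107650460534], [496.8227749004617, 125.37070385417917], [494.68439553608005, 109.37735593798493]] c [518.6 120.1] yaw 0.119 len 46.03162255060828 16.135669923323537 off in reader x,y -2.2646193202387117 4.68599914330201 top [[491.43867219420054, 127.25247576203537], [492.3070400612505, 109.14202662033813]]
pos [521.4 115.5 193.3] rot [ 3.1 -0.   0.1] F [ 0.9 -0.3 -0.1] q6 1.66 op 0.255
rotvec first [ 0. -0.  0.] then shift [-0.6 -0.1  1.3]
```

```bash
echo '[[0, 0, 0, 1, 1.7, 0, 0], [0, 0, 0, 0, 0, 3, 0], [0, 0, 0, 0, 0, 3, 0], [0, 0, 0, 0, 0, 3, 0], [0, 0, 0, 0, 0, 0, 0]]' | python3 steer.py; echo '[[0, 0, 0, 0, 0, 1.5, 0], [0, 0, 0, 0, 0, 1.5, 0], [0, 0, 0, 0, 0, 1.5, 0], [0, 0, 0, 0, 0, 0, 0]]' | python3 steer.py
echo '[[0, 0, 0, 0, 0, 1, 0], [0, 0, 0, 0, 0, 1, 0], [0, 0, 0, 0, 0, 0, 0]]' | python3 steer.py
```

```text
clock: 11.45
eef_pos: [522.1, 113.8, 183.4]
tcp_rot: [3.142, 0.001, 0.131]
contact_force: [-0.0, 0.2, -1.1]
opening: 0.254
grasp_force: 29.3
clock: 11.78
eef_pos: [522.5, 113.9, 179.5]
tcp_rot: [3.142, 0.0, 0.131]
contact_force: [0.5, -0.2, -1.3]
opening: 0.25
grasp_force: 29.3
clock: 12.03
eef_pos: [522.6, 113.9, 177.7]
tcp_rot: [3.142, 0.0, 0.131]
contact_force: [-0.4, 0.2, -1.0]
opening: 0.254
grasp_force: 29.3
```

```bash
echo '[[0, 0, 0, 0, 0, 1, 0], [0, 0, 0, 0, 0, 1, 0], [0, 0, 0, 0, 0, 1, 0], [0, 0, 0, 0, 0, 0, 0]]' | python3 steer.py;echo '[[0, 0, 0, 0, 0, 1, 0], [0, 0, 0, 0, 0, 1, 0], [0, 0, 0, 0, 0, 0, 0]]' | python3 steer.py
```

```text
clock: 12.37
eef_pos: [522.5, 113.9, 174.6]
tcp_rot: [-3.142, 0.0, 0.131]
contact_force: [0.7, -0.1, -1.0]
opening: 0.254
grasp_force: 29.3
clock: 12.62
eef_pos: [522.5, 113.9, 172.6]
tcp_rot: [-3.142, 0.0, 0.131]
contact_force: [0.4, -0.1, -1.1]
opening: 0.253
grasp_force: 29.3
```

```bash
echo '[[0, 0, 0, 0, 0, 2, 0], [0, 0, 0, 0, 0, 2, 0], [0, 0, 0, 0, 0, 2, 0], [0, 0, 0, 0, 0, 2, 0], [0, 0, 0, 0, 0, 0, 0]]' | python3 steer.py;echo '[[0, 0, 0, 0, 0, 3, 0], [0, 0, 0, 0, 0, 3, 0], [0, 0, 0, 0, 0, 3, 0], [0, 0, 0, 0, 0, 3, 0], [0, 0, 0, 0, 0, 0, 0]]' | python3 steer.py
```

```text
clock: 13.03
eef_pos: [522.4, 113.8, 164.3]
tcp_rot: [3.142, 0.001, 0.131]
contact_force: [-0.2, -1.2, -1.6]
opening: 0.253
grasp_force: 29.3
clock: 13.45
eef_pos: [522.2, 113.8, 152.0]
tcp_rot: [3.142, 0.001, 0.131]
contact_force: [-0.4, 0.5, -1.1]
opening: 0.254
grasp_force: 29.3
```

```bash
echo '[[0, 0, 0, 0, 0, 3, 0], [0, 0, 0, 0, 0, 3, 0], [0, 0, 0, 0, 0, 3, 0], [0, 0, 0, 0, 0, 3, 0], [0, 0, 0, 0, 0, 0, 0]]' | python3 steer.py;echo '[[0, 0, 0, 0, 0, 2, 0], [0, 0, 0, 0, 0, 2, 0], [0, 0, 0, 0, 0, 0, 0], [0, 0, 0, 0, 0, 0, 0], [0, 0, 0, 0, 0, 0, 0]]' | python3 steer.py
python3 - <<'E'
from h import *
a=np.mean([r.grab_frame("scene")[:,:,::-1].astype(float) for _ in range(6)],0)
c=np.clip(a[220:340,220:360]*1.6,0,255).astype(np.uint8)
cv2.imwrite("pics/z8.png",cv2.resize(c,(700,600),interpolation=cv2.INTER_CUBIC))
E
```

```text
clock: 13.87
eef_pos: [522.2, 113.8, 140.1]
tcp_rot: [3.142, 0.001, 0.131]
contact_force: [0.0, 0.7, -0.9]
opening: 0.256
grasp_force: 29.3
clock: 14.28
eef_pos: [522.7, 113.9, 136.8]
tcp_rot: [-3.142, -0.0, 0.131]
contact_force: [-0.5, 1.0, -1.4]
opening: 0.253
grasp_force: 29.3
```

View pics/z8.png

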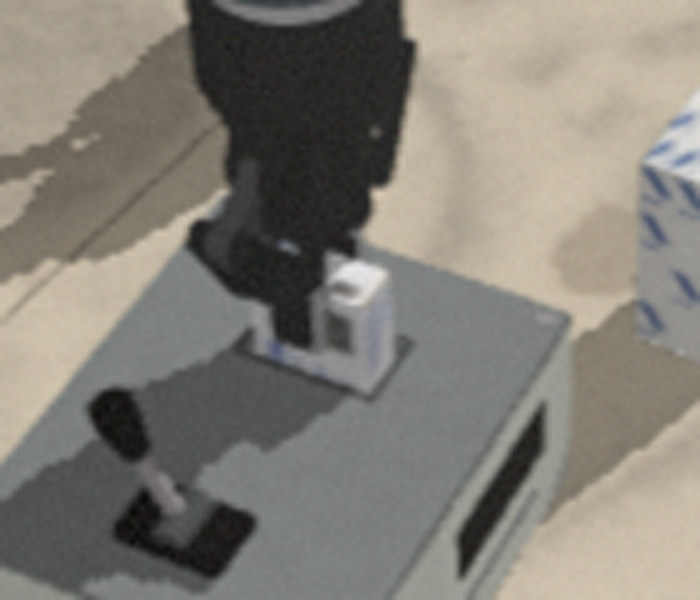

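The pack is upright in the slot, with its top at about (292,276) and entering the plate near (293,298). The toggle at (244,304) is still on, and the tall carton stands untouched. A quick check of the depth:

Run:
```python
from h import *
for b in((366,392),(372,390)):
    p=cast('scene',un([b],220,220,5),100)[0]
    for z in(137,143,149): print(b,p.round(1),z,((proj('scene',[*p,z])-[220,220]+.5)*5-.5).round(0))
c=cv2.imread("pics/z8.png"); g=c[:,:,0].astype(int); print([int(v) for v in g[280:410:5,366]])
```

```text
(366, 392) [493.2 126.7] 137 [[361. 325.]]
(366, 392) [493.2 126.7] 143 [[361. 314.]]
(366, 392) [493.2 126.7] 149 [[360. 303.]]
(372, 390) [491.9 124.6] 137 [[368. 323.]]
(372, 390) [491.9 124.6] 143 [[367. 312.]]
(372, 390) [491.9 124.6] 149 [[366. 301.]]
[219, 214, 212, 203, 180, 155, 153, 155, 150, 147, 147, 143, 145, 145, 141, 142, 144, 144, 146, 147, 150, 150, 137, 98, 94, 120]
```

```bash
echo '[[0, 0, 0, 0, 0, 1, 0], [0, 0, 0, 0, 0, 1, 0], [0, 0, 0, 0, 0, 0, 0], [0, 0, 0, 0, 0, 0, 0], [0, 0, 0, 0, 0, 0, 0]]' | python3 steer.py && python3 -c "
from rig import r
print(r.sign_off())"
```

```text
clock: 15.0
eef_pos: [522.6, 113.9, 134.7]
tcp_rot: [3.142, 0.0, 0.131]
contact_force: [-0.2, 0.3, -0.3]
opening: 0.251
grasp_force: 29.3
the job is handed in; nothing more can be done
None
```

The job is handed in at 15.0 s: the toggle is on, and the gripper still holds the pack upright in the slot, about half its height inside (41–45 mm of 86 by my estimates). I felt no contact while lowering it, and the route passed well above the tall carton and vial, though I did not look at the vial again afterwards.

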